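# Compare two turning blanks on the beam comparator and set the heavier one aside

## Robot

A 6-joint arm with a two-finger parallel gripper is mounted at the origin on the work surface. World frame = base frame: x ahead of the robot, y to its left, z up, the work surface at z = 0. Lengths are in mm, angles in degrees, forces in N, time in s.
With the tool pointing down it reaches from about 300 to 850 mm from the base axis. Payload 4.2 kg.
Tool frame: the origin (TCP) lies midway between the tips of the shut fingers; the grasp point (between the pads) lies 19 mm behind it; z points along the fingers, y is the line along which they close (so a half turn about z gives the same grasp; the last joint's range is limited). The gripper opens to 91 mm and grips with 3 to 60 N. Pads are 32 mm wide; open, the fingers measure 118 mm over their backs; the gripper's body (76 mm by 178 mm) begins 60 mm behind the grasp point.
Start: joints at [68.182, 18.312, 89.639, -0, 72.044, -1.146], TCP at [202.991, 537.994, 213.976] pointing down, gripper open.
Joint ranges: [-177.97, 177.97], [-48.28, 115.42], [12.27, 149.76], [-77.06, 257.06], [2.81, 150.46], [-146.56, 146.56]. Speed limits (degrees/s): [147.25, 147.25, 180, 180, 180, 180].

## Interface

Orientations are given as [roll, pitch, yaw] about the fixed x, y, z axes, in that order (R = Rz(yaw) Ry(pitch) Rx(roll)).
In Python, from workcell import env gives the robot as it stands.
- The arm moves only by the tool send_rows, never from a script. Its argument "steps" is a list that holds one entry, the list of rows, each a list of 5 numbers: the shift along the tool's x, y, z scaled (see below), then the turn about the tool's z scaled (see below), then the opening, from 0 (shut) to 1 (fully open). In form: [[[dx, dy, dz, yaw, fingers], ...]]. A call has 1 to 5 rows; each row shifts and turns the commanded pose from where the row before left it, along the tool's axes as they then stand; what a row does not reach is not made up. The controller multiplies each number of a shift by 0.04 m and each number of a turn by 0.12 rad. A row lasts 1/12 s, in which the tool goes at most 41.7 mm and 7.16 degrees, less where a joint would pass 70% of its speed; a pose out of reach is approached as far as the arm can. A call with a number of a shift or a turn outside -1 to 1 is refused whole. A call with a gripper value outside its range is refused whole. The fingers move at their own pace and stop on an object; "squeeze" is the grip in N (left out, the last holds). Time passes only in rows, so rows that do not move let the fingers close. It gives the time, the measured TCP pose, the force, the opening and the grip force at its end, in the units of the state.
- env.state(): the state, without advancing time (a new reading comes with each control period).
- env.grab_frame(name): name is "side" or "top"; returns a dict with "pixels" (420x560x3 uint8, red, green, blue), "depth" (420x560 float32, mm along the optical axis (not along the pixel's ray), 0 where there is no reading), "intrinsics" (3x3 intrinsics, pixels), "cam_to_world" (4x4, takes a point from camera to world coordinates). Camera axes: x right, y down, z forward; pixel columns grow to the right and rows downward; lengths in mm; the calibration is good to about 2 mm. A picture is of the moment at which its call begins.
- env.job_done(): hands the job in; it is judged then, once.
The state is a dict: "time_s": time; "qpos": joint angles; "qvel": joint speeds; "effort": joint torques, N m; "ee_pos": TCP position; "ee_rot": TCP orientation; "force": force on the tool from outside, world axes, zero at the start; "torque": the same for the moment, N m; "gripper_width": finger opening in mm; "gripper_force": force on a finger pad.
Only numpy, scipy, OpenCV 4.12 (cv2) and the standard library are available. Lean on these libraries where they do the work, as an engineer would, in place of code of your own. Each camera call takes 0.05 s, during which the arm holds its last target. There are 200 camera calls.

## Task

Find out which of the two turning blanks on the beam comparator is heavier: swing the orange arrest lever fully over to free the beam, let it tip all the way by itself, then swing the lever fully back so that the beam is arrested level again, without touching the blanks or pans while the beam is free. Then lift the heavier blank (the one on the side that sank; the red pointer stays leaning to that side, do not touch it) out of its pan and lay it in the red sloped rest, seated and released, as it lay in its pan. Leave the lighter blank in its pan, the beam arrested, and do not disturb the jar, the mallet or the screwdriver.

Things in the scene. Friction and masses are not known exactly. Their poses are not given: they have to be found in the camera images.
- comparator: Grey fixed base plate of the beam comparator: 120 mm (x) by 400 mm (y, -245 to +155), 14 mm high. Origin on the bench under the beam's pivot; z up, y along the 320 mm aluminium beam (left is +y), which turns about an x axis 83 mm up. White dial plate in the middle, 56 mm wide, up to 183 mm. Pan centres, beam level: (0, +-115, 135) mm.
- beam (a joint): Tilt of the beam, rad: 0 level, positive when the left (+y) side is down; stops at +-0.16. When freed it always falls to one stop or the other within about 2 s. While arrested it stays within about 0.01 of level.
- arrest_lever (a joint): Arrest lever, rad: 0 arrested (handle leans 0.55 rad from vertical to the comparator's -x; rollers hold the beam level), 1.1 free (leans 0.55 to +x). Stays where left; about 1.2 N moves it. Axis along the comparator's y, 35 mm above its origin; the lever is in the plane y = -235 mm, 50 to 60 mm clear of the right blank's end.
- lever_grip (a point): Middle of the lever's orange T-handle, a level round bar 18 mm thick and 60 mm long along the comparator's y, 110 mm from the lever's axis. It can be pinched from above with the fingers closing across it, or pushed.
- pointer (a joint): Red-flagged drag pointer in the middle of the comparator, rad: 0 upright, positive leaning to the left (+y). The tipping beam drags it; it stays leaning at about 0.07 to the side that sank after the beam is arrested again. Starts within 0.02 of upright. Its top is 208 mm above the bench.
- pointer_flag: Red flag on the pointer's end, 18 mm wide, 30 mm high; origin at its middle, 193 mm above the bench.
- pan_left: Left (+y) pan: two blue L-shaped rests, 12 mm wide, at y = +-45 mm; the blank is free for fingers between them. Origin: centre of a seated blank; y along it. The frame leans 30 deg about y: z points up and 30 deg to the comparator's -x, x points to +x and 30 deg up. Floors at z = -23 mm; 36 mm high walls at x = -24 mm, the low side nearest the robot.
- pan_right: Right (-y) pan, the same as the left.
- blank_a: Turning blank of pale wood, 46 x 130 x 46 mm, 0.15 to 0.28 kg, starts in either pan, its square section leaning 30 degrees with the pan, so the tool must lean 30 degrees to grip it squarely (fingers closing along its x). Origin at its centre, y along its length. Looks like the other; one is at least 15 % heavier.
- blank_b: The same, starting in the other pan.
- rest: Plywood stand of the red sloped rest, plate 130 mm (x) by 150 mm (y) by 16 mm, fixed to the bench. Origin on the bench under its middle, z up; its red seat is 95 mm above it.
- rest_seat: Seat of the rest: two red L-shaped rests of the same size and lean (30 degrees about y) as a pan. The origin is where the centre of a seated blank lies; axes as in the pans: floors at z = -23 mm, walls at x = -24 mm.
- jar: Jar with a green lid, 72 mm across, 100 mm high, standing on the bench; origin at the centre of its underside. Leave alone.
- mallet: Wooden mallet lying on the bench: head 65 x 120 x 75 mm, origin under its middle, handle 28 mm thick to x = -250 mm. Leave alone.
- screwdriver: Screwdriver lying on the bench, 190 mm long along its x. Leave alone.
Things that resemble listed ones, but are neither listed nor needed, are in the scene too. Leave any black or yellow look-alike of the blank_b alone.

How it is judged:
By the outcome, as a careful person would: the job done as asked, in the order asked, and still so for the second after the job is handed in, with the robot touching nothing.
It also fails if it takes over 67 s, if anything falls off the work surface, if the arm or the gripper's body presses on something with over 40 N, if the wrist force passes 120 N, or if a joint passes its speed limit or range.

## Working session

There is one attempt and no reset: what is moved stays moved. The work goes in short steps, Python scripts to look and compute and a tool call to move; the robot and the scene stay as the last step left them, time stands still between calls to the robot, and variables do not carry over. Pictures are saved under pics/ and viewed, at most 10 in all, crops included, and the job is handed in when it is done.

Besides the shell and the picture viewer there is one more tool, called after "Emit:" in YAML: its name, and indented under it one key for each argument. send_rows: Moves the arm, as the interface text tells. Shifts and turns lie within -1 to 1; 1 stands for 0.04 m of shift or 0.12 rad of turn. Its arguments: {"type":"object","properties":{"steps":{"type":"array"},"squeeze":{"type":"number"}},"required":["steps"]}

```bash
mkdir -p pics; ls; cat > h.py <<'E'
import numpy as np, cv2
from workcell import env
def grab(n):
    f=env.grab_frame(n); np.savez('pics/'+n+'.npz',**{k:np.array(v) for k,v in f.items()}); return f
def cloud(f):
    d=f['depth'];K=np.array(f['intrinsics']);T=np.array(f['cam_to_world'])
    v,u=np.mgrid[:d.shape[0],:d.shape[1]]
    p=np.stack([(u-K[0,2])/K[0,0]*d,(v-K[1,2])/K[1,1]*d,d],-1)
    w=p@T[:3,:3].T+T[:3,3]; w[d<=0]=np.nan; return w
def save(f,n): cv2.imwrite('pics/'+n,np.array(f['pixels'])[...,::-1])
E
python3 - <<'E'
from h import *
for n in('side','top'):
    f=grab(n); save(f,n+'0.png'); print(n,np.round(f['cam_to_world'],2).tolist(),np.round(f['intrinsics'],1).tolist())
print(env.state())
E
```

```text
pics
side [[-1.0, -0.06, 0.07, 486.67], [-0.09, 0.75, -0.65, 699.48], [-0.01, -0.65, -0.76, 943.13], [0.0, 0.0, 0.0, 1.0]] [[475.1, 0.0, 268.0], [0.0, 475.1, 208.2], [0.0, 0.0, 1.0]]
top [[-0.02, -0.99, 0.14, 341.82], [-1.0, 0.02, -0.0, 20.48], [-0.0, -0.14, -0.99, 1597.31], [0.0, 0.0, 0.0, 1.0]] [[546.5, 0.0, 284.5], [0.0, 546.5, 209.9], [0.0, 0.0, 1.0]]
{'time_s': 0.1, 'qpos': array([ 6.81822799e+01,  1.83464978e+01,  8.96990493e+01, -1.92374480e-04,
        7.20445883e+01, -1.14444525e+00]), 'qvel': array([ 0.05600482, -0.06966645, -0.05909423, -0.0801068 ,  0.02849781,
       -0.02049656]), 'effort': array([-8.59438387e-06, -4.13336527e+01, -2.32505769e+01,  7.27033569e-02,
        4.22673952e-02, -8.06987100e-05]), 'ee_pos': array([202.81461986, 537.55805393, 213.22168646]), 'ee_rot': array([-1.79909879e+02, -1.61739933e-03,  1.59326783e+02]), 'force': array([-0.120992  , -0.33388389,  0.217763  ]), 'torque': array([0.02722656, 0.00107253, 0.02239434]), 'gripper_force': 0.0, 'gripper_width': 91.15326039551658}
```

View pics/top0.png

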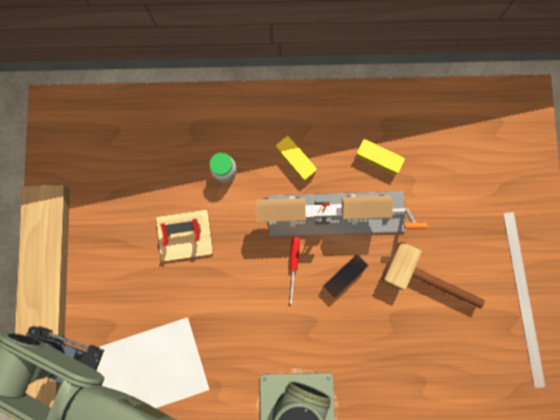

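View pics/side0.png

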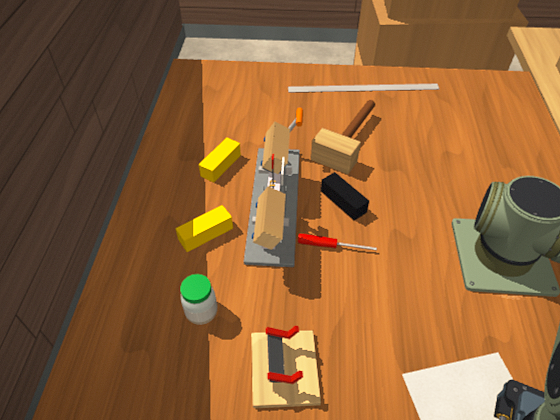

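Top view: pale blanks at (282,209) left and (367,208) right, on the grey comparator; lever handle (415,225), rest (185,237). Candidates for the blank: those two pale blocks; look-alikes are the yellow blocks (296,158), (381,156), the black block (346,276), and mallet head (403,265). The side view confirms: blanks at (270,218) and (276,145), rest (284,355), lever (299,117). I choose the pale ones in the pans.

```bash
python3 - <<'E'
from h import *
F={n:dict(np.load(f'pics/{n}.npz')) for n in('side','top')}
C={n:cloud(f) for n,f in F.items()}
P=np.concatenate([C[n].reshape(-1,3) for n in C]); col=np.concatenate([F[n]['pixels'].reshape(-1,3) for n in C]).astype(int)
src=np.concatenate([np.full(C[n].shape[0]*C[n].shape[1],i) for i,n in enumerate(C)])
ok=np.isfinite(P).all(1);P,col,src=P[ok],col[ok],src[ok]
hsv=cv2.cvtColor(col.astype(np.uint8)[None],cv2.COLOR_RGB2HSV)[0].astype(int)
for n in C:
  for uv in ([(282,209),(367,208),(415,225),(185,237),(335,225)] if n=='top' else [(270,218),(276,145),(299,117),(284,355),(258,240)]):
    print(n,uv,np.round(C[n][uv[1],uv[0]]),F[n]['pixels'][uv[1],uv[0]])
def rect(m,name):
  for i in (0,1):
    q=P[m&(src==i)]
    if len(q)<15: print(name,i,len(q));continue
    r=cv2.minAreaRect(q[:,:2].astype(np.float32)); print(name,i,len(q),np.round(r[0],1),np.round(r[1],1),round(r[2],2),'z',np.round(np.percentile(q[:,2],[2,50,98]),1))
reg=(P[:,0]>380)&(P[:,0]<660)&(P[:,1]<200)&(P[:,1]>-360)
rect(reg&(P[:,2]>9)&(P[:,2]<18)&(hsv[:,1]<70),'plate')
wood=reg&(hsv[:,1]>70)&(hsv[:,0]<25)&(P[:,2]>115)&(P[:,2]<190)
rect(wood&(P[:,1]>0),'L');rect(wood&(P[:,1]<-20),'R')
rg=(P[:,1]>150)&(P[:,1]<400)&(P[:,0]>350)&(P[:,0]<600)
rect(rg&(P[:,2]>12)&(P[:,2]<20),'restplate')
rect(rg&(P[:,2]>60)&((hsv[:,0]<6)|(hsv[:,0]>174))&(hsv[:,1]>150),'seat')
rect(reg&(P[:,1]<-150)&(P[:,2]>60)&(hsv[:,1]>210)&(hsv[:,0]<20),'lever')
E
```

```text
side (270, 218) [550.  55. 161.] [189 142  86]
side (276, 145) [ 555. -179.  161.] [189 143  87]
side (299, 117) [ 504. -319.  139.] [255 133   0]
side (284, 355) [503. 293.  15.] [162 127  78]
side (258, 240) [572.  96. 135.] [159 125  78]
top (282, 209) [550.  27. 157.] [193 150  99]
top (367, 208) [ 549. -200.  155.] [192 150  99]
top (415, 225) [ 502. -329.  138.] [253 154  58]
top (185, 237) [495. 311.  14.] [162 131  90]
top (335, 225) [ 521. -126.   15.] [105  99  91]
plate 0 2530 [507.8 -58.7] [537.5 261.3] 85.56 z [10.4 14.5 17.6]
plate 1 2073 [506.2 -62.6] [530.4 259.3] 85.2 z [ 9.3 13.7 17.7]
L 0 1216 [554.3  50.8] [ 62.4 101. ] 0.98 z [121.7 152.  167.1]
L 1 788 [554.3  47.9] [95.7 64.1] 88.96 z [129.3 153.4 168.5]
R 0 1244 [ 554.2 -190.5] [342.5  92. ] 84.33 z [120.1 149.5 166.8]
R 1 1363 [ 550.8 -191.8] [343.4  88. ] 84.01 z [127.9 150.4 166.8]
restplate 0 3530 [501.9 317.1] [130.5 150.8] 6.95 z [13.  16.3 19.4]
restplate 1 1264 [502.9 300.7] [130.4 176.9] 7.34 z [12.2 15.8 19.8]
seat 0 509 [503.4 316.4] [ 63.  104.4] 7.06 z [62.6 75.7 87.6]
seat 1 170 [501.9 313.6] [ 58.5 100.2] 7.37 z [62.  75.1 88.5]
lever 0 104 [ 504.  -327.3] [16.6 61. ] 2.56 z [126.9 137.7 141.7]
lever 1 3
```

```bash
cat >> h.py <<'E'
from scipy.optimize import least_squares
from scipy.spatial.transform import Rotation as Ro
def load(names=('side','top')):
    Ps=[];Hs=[];S=[]
    for i,n in enumerate(names):
        f=dict(np.load(f'pics/{n}.npz'));w=cloud(f).reshape(-1,3);h=cv2.cvtColor(f['pixels'],cv2.COLOR_RGB2HSV).reshape(-1,3).astype(int)
        ok=np.isfinite(w).all(1);Ps.append(w[ok]);Hs.append(h[ok]);S.append(np.full(ok.sum(),i))
    return np.concatenate(Ps),np.concatenate(Hs),np.concatenate(S)
def sdf(q,half):
    d=np.abs(q)-half
    return np.linalg.norm(np.maximum(d,0),axis=1)+np.minimum(d.max(1),0)
def fitbox(P,p0,half=(23,65,23)):
    # p: x y z yaw(deg) lean(deg about own y; +: z axis toward -x is negative angle)
    f=lambda p: sdf((P-p[:3])@Ro.from_euler('ZY',[p[3],p[4]],degrees=True).as_matrix(),np.array(half))
    return least_squares(f,p0,loss='soft_l1',f_scale=2,x_scale=[10,10,10,3,5])
E
python3 - <<'E'
from h import *
P,H,S=load()
wood=(H[:,1]>70)&(H[:,1]<170)&(H[:,0]<25)&(P[:,2]>110)&(P[:,2]<190)&(P[:,0]>505)&(P[:,0]<600)
for n,c in(('L',50),('R',-180)):
  for s in (0,1,None):
    m=wood&(abs(P[:,1]-c)<80)
    if s is not None:m&=S==s
    r=fitbox(P[m],[550,c,138,0,-30]);print(n,s,m.sum(),np.round(r.x,1),np.sqrt(np.mean(r.fun**2)).round(2))
for s in(0,1):
  m=(S==s)&(H[:,1]<60)&(P[:,2]>10)&(P[:,2]<18)&(P[:,0]>470)&(P[:,0]<640)&(P[:,1]<160)&(P[:,1]>-340)
  r=cv2.minAreaRect(P[m][:,:2].astype(np.float32));print('plate',m.sum(),r, np.percentile(P[m],[1,99],axis=0).round(0).tolist())
# seat check
q=P[(P[:,1]>220)&(P[:,1]<400)&(P[:,0]>420)&(P[:,0]<590)&(P[:,2]>40)&(H[:,1]>150)&((H[:,0]<6)|(H[:,0]>174))]
R=Ro.from_euler('Z',7.1,degrees=True).as_matrix(); w=(q-[502,317,0])@R
L=w@Ro.from_euler('Y',-30,degrees=True).as_matrix()
for yy in(-45,45):
  k=abs(w[:,1]-yy)<15; print(yy,k.sum()); 
  for a in range(-50,50,10):
    j=k&(abs(w[:,0]-a)<5)
    if j.sum(): print(a,j.sum(),np.percentile(w[j,2],[5,50,95]).round(0),'y',np.percentile(w[j,1],[3,97]).round(0))
m=(P[:,1]<-270)&(P[:,1]>-380)&(abs(P[:,0]-504)<25)&(P[:,2]>100)&(P[:,2]<160)&(H[:,1]>200)
print('lever',m.sum(),P[m].mean(0),np.percentile(P[m],[3,97],axis=0),S[m].mean())
E
```

```text
L 0 1487 [554.6  32.5 136.    0.9 -30.1] 1.11
L 1 1028 [553.4  36.2 135.1   0.7 -29.7] 2.38
L None 2515 [554.2  32.5 135.6   0.8 -30.2] 1.78
R 0 983 [ 557.9 -198.8  134.6    0.9  -29.6] 2.08
R 1 1029 [ 556.6 -200.9  134.     1.1  -30.1] 2.41
R None 2012 [ 557.3 -199.1  134.3    1.   -29.8] 2.3
plate 2428 ((557.1279296875, -126.65908813476562), (118.18727111816406, 400.72674560546875), 0.8205311894416809) [[497.0, -318.0, 10.0], [615.0, 71.0, 18.0]]
plate 1775 ((555.1920166015625, -130.85665893554688), (117.15840148925781, 396.33697509765625), 0.6755353212356567) [[497.0, -326.0, 10.0], [614.0, 63.0, 18.0]]
-45 322
-30 21 [79. 85. 88.] y [-52. -40.]
-20 53 [72. 80. 88.] y [-52. -39.]
-10 49 [62. 66. 73.] y [-51. -40.]
0 50 [63. 68. 72.] y [-52. -39.]
10 56 [67. 73. 78.] y [-52. -40.]
20 57 [73. 79. 84.] y [-52. -39.]
30 36 [78. 84. 87.] y [-51. -39.]
45 362
-30 28 [81. 85. 88.] y [38. 50.]
-20 62 [70. 80. 87.] y [37. 50.]
-10 56 [61. 65. 72.] y [37. 50.]
0 59 [63. 69. 73.] y [37. 50.]
10 55 [68. 74. 79.] y [35. 50.]
20 65 [73. 79. 84.] y [37. 51.]
30 37 [77. 85. 88.] y [37. 50.]
lever 151 [ 503.0441553  -324.26088892  136.79321599] [[ 496.65908802 -355.49279915  127.86826189]
 [ 512.45983446 -298.58242444  141.66664107]] 0.2980132450331126
```

```bash
cat > plan.py <<'E'
import sys,math,json
# plan.py start x y z yaw  target x y z yaw  n [open]
import numpy as np
def plan(s,t,n,g=1.0):
    s=np.array(s,float);t=np.array(t,float);p=s.copy();out=[]
    d=t-s;d[3]=(d[3]+180)%360-180
    for i in range(n):
        q=s+d*(i+1)/n; y=math.radians(p[3]);e=q-p
        r=[(e[0]*math.cos(y)+e[1]*math.sin(y))/40,(e[0]*math.sin(y)-e[1]*math.cos(y))/40,-e[2]/40,-math.radians(e[3])/.12]
        r=[round(v,2) for v in r]
        p[0]+=40*(r[0]*math.cos(y)+r[1]*math.sin(y));p[1]+=40*(r[0]*math.sin(y)-r[1]*math.cos(y));p[2]-=40*r[2];p[3]-=math.degrees(.12*r[3])
        out.append(r+[g])
    return out,p
def show(s,*wps):
    k=0
    for t,n,g in wps:
        o,s=plan(s,t,n,g)
        print(json.dumps(o),np.round(s,1))
E
python3 - <<'E'
from plan import show
show([203,538,214,159.33],([262,370,285,125],5,1),([322,196,290,91],5,1),([382,22,290,91],5,1),([442,-152,290,91],5,1),([502,-328,290,91],5,1))
E
```

```text
[[-0.57, -0.68, -0.35, 1.0, 1], [-0.65, -0.61, -0.36, 1.0, 1], [-0.72, -0.53, -0.36, 1.0, 1], [-0.78, -0.43, -0.35, 0.99, 1], [-0.82, -0.34, -0.35, 1.0, 1]] [262.1 370.1 284.8 125. ]
[[-0.88, -0.25, -0.03, 0.99, 1], [-0.91, -0.15, -0.02, 0.99, 1], [-0.92, -0.04, -0.03, 0.99, 1], [-0.92, 0.07, -0.02, 0.99, 1], [-0.9, 0.18, -0.03, 0.99, 1]] [322.  196.1 290.   91. ]
[[-0.88, 0.28, -0.0, -0.0, 1], [-0.87, 0.29, -0.0, -0.0, 1], [-0.88, 0.28, -0.0, -0.0, 1], [-0.87, 0.29, -0.0, -0.0, 1], [-0.88, 0.28, -0.0, -0.0, 1]] [381.8  22.  290.   91. ]
[[-0.87, 0.29, -0.0, -0.0, 1], [-0.88, 0.28, -0.0, -0.0, 1], [-0.87, 0.29, -0.0, -0.0, 1], [-0.88, 0.28, -0.0, -0.0, 1], [-0.87, 0.29, -0.0, -0.0, 1]] [ 442.  -151.8  290.    91. ]
[[-0.89, 0.28, -0.0, -0.0, 1], [-0.88, 0.29, -0.0, -0.0, 1], [-0.89, 0.28, -0.0, -0.0, 1], [-0.88, 0.29, -0.0, -0.0, 1], [-0.89, 0.28, -0.0, -0.0, 1]] [ 501.9 -328.   290.    91. ]
```

```bash
python3 - <<'E'
import cv2
a=cv2.imread('pics/top0.png')[170:260,240:440];b=cv2.imread('pics/side0.png')[90:280,220:330]
a=cv2.resize(a,None,fx=2.7,fy=2.7,interpolation=2);b=cv2.resize(b,None,fx=1.28,fy=1.28)
import numpy as np
c=np.zeros((243,800,3),np.uint8);c[:,:540]=a;c[:,560:560+b.shape[1]]=b[:243];cv2.imwrite('pics/crop1.png',c)
E
```

```text
(no output)
```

View pics/crop1.png

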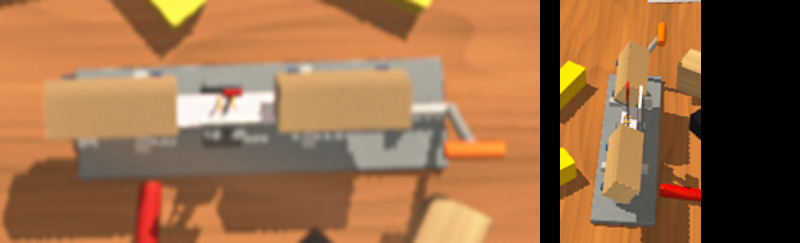

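The crop shows both pale blanks in the pans (crop (112,107) and (345,100)) and the orange handle at (475,149), running out to -y from the lever. Choice confirmed.

Emit:
send_rows:
  steps:
    - [[-0.57, -0.68, -0.35, 1.0, 1], [-0.65, -0.61, -0.36, 1.0, 1], [-0.72, -0.53, -0.36, 1.0, 1], [-0.78, -0.43, -0.35, 0.99, 1], [-0.82, -0.34, -0.35, 1.0, 1]]
  squeeze: 10

```text
time_s: 0.52
ee_pos: [262.1, 368.3, 284.9]
ee_rot: [-180.0, 0.0, 124.7]
force: [1.0, -0.3, -0.2]
gripper_width: 91.5
gripper_force: 0.0
```

Emit:
send_rows:
  steps:
    - [[-0.88, -0.25, -0.03, 0.99, 1], [-0.91, -0.15, -0.02, 0.99, 1], [-0.92, -0.04, -0.03, 0.99, 1], [-0.92, 0.07, -0.02, 0.99, 1], [-0.9, 0.18, -0.03, 0.99, 1]]

```text
time_s: 0.93
ee_pos: [321.8, 194.3, 289.8]
ee_rot: [-180.0, 0.0, 90.7]
force: [0.8, -1.1, 0.3]
gripper_width: 91.1
gripper_force: 0.0
```

Emit:
send_rows:
  steps:
    - [[-0.88, 0.28, 0, 0, 1], [-0.87, 0.29, 0, 0, 1], [-0.88, 0.28, 0, 0, 1], [-0.87, 0.29, 0, 0, 1], [-0.88, 0.28, 0, 0, 1]]

```text
time_s: 1.35
ee_pos: [381.7, 20.1, 289.9]
ee_rot: [180.0, -0.0, 91.0]
force: [0.4, 1.1, 0.2]
gripper_width: 91.4
gripper_force: 0.0
```

Emit:
send_rows:
  steps:
    - [[-0.87, 0.29, 0, 0, 1], [-0.88, 0.28, 0, 0, 1], [-0.87, 0.29, 0, 0, 1], [-0.88, 0.28, 0, 0, 1], [-0.87, 0.29, 0, 0, 1]]

```text
time_s: 1.77
ee_pos: [441.9, -153.8, 289.6]
ee_rot: [-180.0, -0.0, 91.0]
force: [1.2, 1.2, 0.7]
gripper_width: 90.8
gripper_force: 0.0
```

Emit:
send_rows:
  steps:
    - [[-0.89, 0.28, 0, 0, 1], [-0.88, 0.29, 0, 0, 1], [-0.89, 0.28, 0, 0, 1], [-0.88, 0.29, 0, 0, 1], [0, 0, 0, 0, 1]]

```text
time_s: 2.18
ee_pos: [491.4, -298.4, 287.9]
ee_rot: [-180.0, 0.1, 90.7]
force: [0.3, -0.1, 0.2]
gripper_width: 91.2
gripper_force: 0.0
```

Emit:
send_rows:
  steps:
    - [[-0.87, 0.27, 0.2, 0, 0.8], [0, 0, 1, 0, 0.6], [0, 0, 1, 0, 0.6], [0, 0, 0.95, 0, 0.6], [0, 0, 0.2, 0, 0.6]]

```text
time_s: 2.6
ee_pos: [497.5, -324.5, 149.0]
ee_rot: [-179.4, -0.5, 91.0]
force: [-0.9, 0.5, 0.2]
gripper_width: 60.6
gripper_force: 0.0
```

```bash
python3 - <<'E'
from h import *
f=grab('side');save(f,'s1.png');c=np.array(f['pixels'])[60:220,190:390,::-1];cv2.imwrite('pics/s1c.png',cv2.resize(c,None,fx=3,fy=3))
E
```

```text
(no output)
```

View pics/s1c.png

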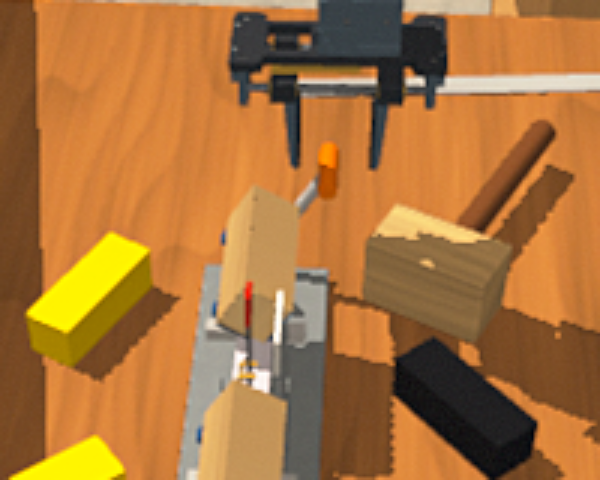

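Fingers at crop (292,165) and (375,165) straddle the orange handle at (328,170), so I lower and pinch.

Emit:
send_rows:
  steps:
    - [[-0.1, 0, 0.8, 0, 0.6], [0, 0, 0, 0, 0.2], [0, 0, 0, 0, 0], [0, 0, 0, 0, 0], [0, 0, 0, 0, 0]]

```text
time_s: 3.07
ee_pos: [502.8, -331.8, 126.6]
ee_rot: [179.8, 0.1, 91.0]
force: [0.1, -0.1, -1.1]
gripper_width: 30.8
gripper_force: 0.0
```

Emit:
send_rows:
  steps:
    - [[0, 0, 0, 0, 0], [0, 0, 0, 0, 0], [0, 0, 0, 0, 0]]

```text
time_s: 3.32
ee_pos: [502.0, -331.5, 125.2]
ee_rot: [179.9, 0.1, 91.0]
force: [-1.0, 0.4, 3.5]
gripper_width: 17.8
gripper_force: 10.0
```

Emit:
send_rows:
  steps:
    - [[0, 0, 0, 0, 0.4], [0, 0, 0, 0, 0.4], [0, 0, 0.25, 0, 0.4], [0, 0, 0, 0, 0], [0, 0, 0, 0, 0]]

```text
time_s: 3.73
ee_pos: [502.6, -331.0, 113.1]
ee_rot: [179.9, -0.0, 90.9]
force: [6.4, 1.4, -0.5]
gripper_width: 25.8
gripper_force: 2.6
```

Emit:
send_rows:
  steps:
    - [[0, 0, 0, 0, 0], [0, 0, 0, 0, 0], [0, 0, 0, 0, 0]]

```text
time_s: 3.98
ee_pos: [503.1, -331.1, 113.6]
ee_rot: [179.8, -0.0, 91.0]
force: [6.2, 0.4, -3.2]
gripper_width: 23.4
gripper_force: 9.3
```

```bash
python3 - <<'E'
import numpy as np
# arc rows: 110 mm radius from -0.55 to +0.55 (+ small overtravel), 10 rows; tool y = +x world, tool z = down
a=np.linspace(-.55,.60,11);x=110*np.sin(a);z=110*np.cos(a)
print([[0,round(v/40,2),round(-w/40,2),0,0] for v,w in zip(np.diff(x),np.diff(z))])
E
```

```text
[[0, np.float64(0.28), np.float64(-0.15), 0, 0], [0, np.float64(0.29), np.float64(-0.12), 0, 0], [0, np.float64(0.31), np.float64(-0.08), 0, 0], [0, np.float64(0.31), np.float64(-0.05), 0, 0], [0, np.float64(0.32), np.float64(-0.01), 0, 0], [0, np.float64(0.32), np.float64(0.03), 0, 0], [0, np.float64(0.31), np.float64(0.06), 0, 0], [0, np.float64(0.3), np.float64(0.1), 0, 0], [0, np.float64(0.29), np.float64(0.13), 0, 0], [0, np.float64(0.27), np.float64(0.16), 0, 0]]
```

Emit:
send_rows:
  steps:
    - [[0, 0, 0, 0, 0.45], [0, 0, 0, 0, 0.45], [-0.3, 0, -0.1, 0, 0.45], [0, 0, 0, 0, 0], [0, 0, 0, 0, 0]]

```text
time_s: 4.4
ee_pos: [501.5, -344.3, 118.2]
ee_rot: [180.0, 0.0, 90.9]
force: [-0.7, -0.1, 0.2]
gripper_width: 30.5
gripper_force: 0.0
```

Emit:
send_rows:
  steps:
    - [[0, 0, 0, 0, 0], [0, 0, 0, 0, 0], [0, 0, 0, 0, 0]]

```text
time_s: 4.65
ee_pos: [502.0, -343.6, 118.1]
ee_rot: [179.9, 0.0, 91.0]
force: [1.4, -1.0, 0.5]
gripper_width: 20.6
gripper_force: 9.0
```

Good pinch (about 18 mm bar). Now I swing along the arc.

Emit:
send_rows:
  steps:
    - [[0, 0.28, -0.15, 0, 0], [0, 0.29, -0.12, 0, 0], [0, 0.31, -0.08, 0, 0], [0, 0.31, -0.05, 0, 0], [0, 0.32, -0.01, 0, 0]]

```text
time_s: 5.07
ee_pos: [561.2, -342.6, 135.0]
ee_rot: [-179.8, 0.0, 91.0]
force: [-1.6, -1.1, 1.9]
gripper_width: 17.9
gripper_force: 10.0
```

Emit:
send_rows:
  steps:
    - [[0, 0.32, 0.03, 0, 0], [0, 0.31, 0.06, 0, 0], [0, 0.3, 0.1, 0, 0], [0, 0.26, 0.13, 0, 0], [0, 0.18, 0.12, 0, 0]]

```text
time_s: 5.48
ee_pos: [615.6, -341.9, 118.9]
ee_rot: [-179.7, 0.1, 91.1]
force: [-21.2, -0.9, 39.2]
gripper_width: 19.2
gripper_force: 19.0
```

Emit:
send_rows:
  steps:
    - [[0, 0, 0, 0, 0], [0, 0, 0, 0, 0]]

```text
time_s: 5.65
ee_pos: [615.1, -341.9, 119.8]
ee_rot: [-179.8, 0.1, 91.1]
force: [-8.0, -1.2, 16.2]
gripper_width: 18.8
gripper_force: 14.1
```

Emit:
send_rows:
  steps:
    - [[0, 0, -0.05, 0, 0], [0, 0, 0, 0, 0], [0, 0, 0, 0, 0], [0, 0, 0, 0, 0], [0, 0, 0, 0, 0]]

```text
time_s: 6.07
ee_pos: [615.0, -341.8, 120.3]
ee_rot: [-179.8, 0.1, 91.0]
force: [-8.0, -1.8, 10.8]
gripper_width: 18.4
gripper_force: 11.7
```

```bash
python3 - <<'E'
from h import *
for i in range(45): f=env.grab_frame('side')
f=grab('side');g=grab('top')
print({k:env.state()[k] for k in('time_s','ee_pos','force')})
P,H,S=load()
wood=(H[:,1]>70)&(H[:,1]<170)&(H[:,0]<25)&(P[:,2]>95)&(P[:,2]<200)&(P[:,0]>505)&(P[:,0]<600)
for n,c in(('L',32),('R',-198)):
    m=wood&(abs(P[:,1]-c)<75)&(S==0);print(n,m.sum(),np.percentile(P[m,2],[10,50,90,98]).round(0))
a=np.array(f['pixels'])[80:270,200:340,::-1];b=np.array(g['pixels'])[170:260,240:440,::-1]
c=np.zeros((570,800,3),np.uint8);c[:,:420]=cv2.resize(a,(420,570));c[:170,422:800]=cv2.resize(b,(378,170));cv2.imwrite('pics/tip.png',c)
E
```

```text
{'time_s': 8.4167, 'ee_pos': array([ 615.05090375, -341.78764789,  120.33217553]), 'force': array([-7.25906527, -1.17417841, 10.57723988])}
L 1392 [152. 170. 184. 190.]
R 845 [115. 133. 147. 152.]
```

View pics/tip.png

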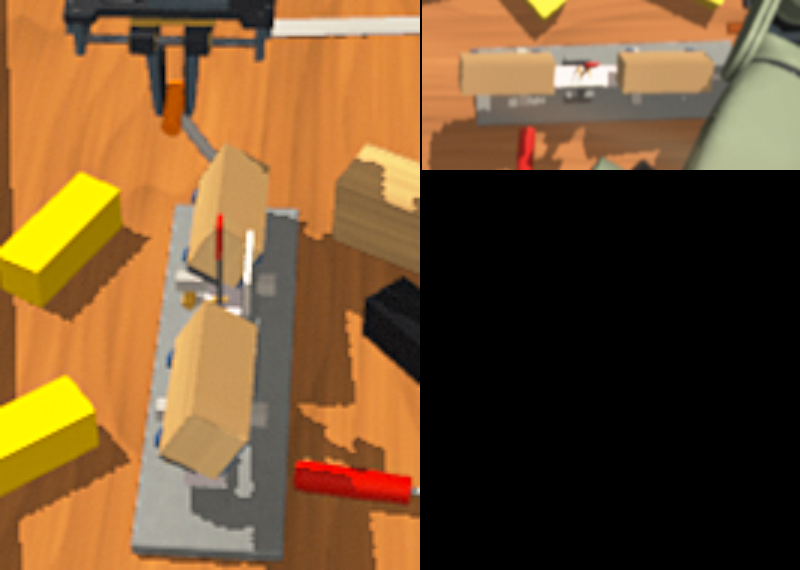

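The left blank (210,390) rose by about 18 mm and the right one (230,215) sank by about 17 mm, i.e. the full 0.16 rad. The right blank is heavier. Swinging the lever back.

Emit:
send_rows:
  steps:
    - [[0, -0.26, -0.16, 0, 0], [0, -0.29, -0.13, 0, 0], [0, -0.3, -0.1, 0, 0], [0, -0.31, -0.06, 0, 0], [0, -0.32, -0.03, 0, 0]]

```text
time_s: 8.83
ee_pos: [557.9, -342.2, 139.3]
ee_rot: [179.8, 0.0, 91.0]
force: [2.6, -0.7, 3.6]
gripper_width: 17.7
gripper_force: 10.0
```

Emit:
send_rows:
  steps:
    - [[0, -0.32, 0.01, 0, 0], [0, -0.31, 0.05, 0, 0], [0, -0.31, 0.08, 0, 0], [0, -0.27, 0.12, 0, 0], [0, -0.23, 0.1, 0, 0]]

```text
time_s: 9.25
ee_pos: [499.7, -342.8, 123.9]
ee_rot: [179.8, -0.0, 90.9]
force: [16.5, 2.9, 14.4]
gripper_width: 18.6
gripper_force: 10.8
```

Emit:
send_rows:
  steps:
    - [[0, 0, 0, 0, 0], [0, 0, 0, 0, 0]]

```text
time_s: 9.42
ee_pos: [500.3, -342.8, 124.0]
ee_rot: [179.8, -0.0, 90.9]
force: [3.7, 1.5, 3.0]
gripper_width: 17.6
gripper_force: 10.6
```

Emit:
send_rows:
  steps:
    - [[0, 0, 0, 0, 0.6], [0, 0, 0, 0, 0.6], [0, 0, -0.5, 0, 0.8], [0, 0, -1, 0, 1], [0, 0, -1, 0, 1]]

```text
time_s: 9.83
ee_pos: [497.8, -342.2, 222.0]
ee_rot: [-179.6, -0.2, 91.0]
force: [1.7, -1.0, -0.3]
gripper_width: 48.1
gripper_force: 0.0
```

Emit:
send_rows:
  steps:
    - [[0, 0, -1, 0, 1], [0, 0, -0.8, 0, 1], [0, 0, 0, 0, 1], [0, 0, 0, 0, 1]]

```text
time_s: 10.17
ee_pos: [499.8, -343.5, 296.8]
ee_rot: [179.9, 0.1, 91.0]
force: [-0.5, -0.2, -1.0]
gripper_width: 74.7
gripper_force: 0.0
```

```bash
python3 - <<'E'
from h import *
f=grab('side');g=grab('top')
print({k:env.state()[k] for k in('time_s','ee_pos','force')})
P,H,S=load()
wood=(H[:,1]>70)&(H[:,1]<170)&(H[:,0]<25)&(P[:,2]>95)&(P[:,2]<190)&(P[:,0]>505)&(P[:,0]<600)
for n,c in(('L',32),('R',-198)):
  for s in (0,1):
    m=wood&(abs(P[:,1]-c)<75)&(S==s)
    if m.sum()<200: print(n,s,m.sum());continue
    r=fitbox(P[m],[555,c,135,0,-30]);print(n,s,m.sum(),np.percentile(P[m,2],[10,50,90]).round(0),np.round(r.x,1),np.sqrt(np.mean(r.fun**2)).round(2))
m=(P[:,1]<-270)&(P[:,1]>-380)&(P[:,0]<640)&(P[:,0]>470)&(P[:,2]>100)&(P[:,2]<160)&(H[:,1]>200)&(S==0)
print('lever',m.sum(),P[m].mean(0))
m=(abs(P[:,1]+83)<30)&(P[:,2]>170)&(P[:,2]<215)&(abs(P[:,0]-556)<40)&((H[:,0]<6)|(H[:,0]>174))&(H[:,1]>150)
for s in(0,1):
  if (m&(S==s)).sum(): print('flag',s,P[m&(S==s)].mean(0))
E
```

```text
{'time_s': 10.2667, 'ee_pos': array([ 498.93002288, -342.7343837 ,  293.49822287]), 'force': array([0.71987969, 0.34558702, 0.12928694])}
L 0 1516 [133. 152. 164.] [554.7  32.2 135.9   0.9 -30.1] 1.09
L 1 1059 [141. 154. 164.] [553.6  30.7 135.3   0.8 -29.7] 2.58
R 0 996 [130. 150. 162.] [ 557.8 -199.   134.5    0.9  -29.8] 1.4
R 1 1079 [140. 152. 163.] [ 556.4 -200.6  133.8    0.9  -28.8] 2.43
lever 105 [ 502.48338026 -321.67339649  135.51541764]
flag 0 [555.98532713 -89.48922938 196.5896311 ]
flag 1 [554.77782897 -91.18293401 204.54555058]
```

```bash
python3 - <<'E'
from plan import show
show([499.3,-342.9,293.5,91],([557,-199,280,90.9],5,1),([557,-199,135,90.9],5,1))
E
```

```text
[[0.71, 0.3, 0.07, 0.0, 1], [0.72, 0.3, 0.06, 0.01, 1], [0.71, 0.3, 0.07, -0.0, 1], [0.72, 0.3, 0.07, 0.0, 1], [0.71, 0.3, 0.07, 0.0, 1]] [ 556.9 -199.1  279.9   90.9]
[[0.0, 0.0, 0.72, 0.0, 1], [0.0, 0.0, 0.73, 0.0, 1], [0.0, 0.0, 0.72, 0.0, 1], [0.0, 0.0, 0.73, 0.0, 1], [0.0, 0.0, 0.72, 0.0, 1]] [ 556.9 -199.1  135.1   90.9]
```

Emit:
send_rows:
  steps:
    - [[0.71, 0.3, 0.07, 0, 1], [0.72, 0.3, 0.06, 0, 1], [0.71, 0.3, 0.07, 0, 1], [0.72, 0.3, 0.07, 0, 1], [0.71, 0.3, 0.07, 0, 1]]
  squeeze: 25

```text
time_s: 10.68
ee_pos: [556.6, -197.8, 279.0]
ee_rot: [-179.7, -0.1, 91.0]
force: [0.2, -0.7, -0.2]
gripper_width: 91.1
gripper_force: 0.0
```

Emit:
send_rows:
  steps:
    - [[0, 0, 0, 0, 1], [0, 0, 0, 0, 1], [0, 0, 0.8, 0, 1], [0, 0, 0.8, 0, 1], [0, 0, 0, 0, 1]]

```text
time_s: 11.1
ee_pos: [552.8, -199.1, 210.6]
ee_rot: [-179.2, -0.3, 90.9]
force: [-1.7, 0.7, -2.6]
gripper_width: 91.2
gripper_force: 0.0
```

Emit:
send_rows:
  steps:
    - [[0, 0, 0.4, 0, 1], [0, 0, 0.5, 0, 1], [0, 0, 0.5, 0, 1], [0, 0, 0.5, 0, 1], [0, 0, 0.3, 0, 1]]

```text
time_s: 11.52
ee_pos: [556.4, -200.4, 128.5]
ee_rot: [-179.8, -0.0, 90.9]
force: [-0.4, 0.0, -0.6]
gripper_width: 91.3
gripper_force: 0.0
```

Emit:
send_rows:
  steps:
    - [[0, 0, 0.2, 0, 1], [0, 0, 0, 0, 1], [0, 0, 0, 0, 1]]

```text
time_s: 11.77
ee_pos: [557.8, -200.2, 122.5]
ee_rot: [180.0, 0.0, 90.9]
force: [0.1, -0.1, -0.5]
gripper_width: 91.2
gripper_force: 0.0
```

Emit:
send_rows:
  steps:
    - [[0, -0.03, 0.15, 0, 1], [0, 0, 0, 0, 1], [0, 0, 0, 0, 0.6], [0, 0, 0, 0, 0.5], [0, 0, 0, 0, 0.4]]

```text
time_s: 12.18
ee_pos: [556.7, -199.5, 116.4]
ee_rot: [180.0, 0.0, 91.0]
force: [0.2, 0.4, -0.6]
gripper_width: 74.1
gripper_force: 0.0
```

Emit:
send_rows:
  steps:
    - [[0, 0, 0, 0, 0.3], [0, 0, 0, 0, 0.2], [0, 0, 0, 0, 0], [0, 0, 0, 0, 0]]

```text
time_s: 12.52
ee_pos: [555.5, -199.5, 116.0]
ee_rot: [-179.9, -0.0, 91.0]
force: [-4.4, -0.4, 2.6]
gripper_width: 61.2
gripper_force: 25.0
```

Emit:
send_rows:
  steps:
    - [[0, 0, -0.1, 0, 0], [0, 0, -0.3, 0, 0], [0, 0, -0.5, 0, 0], [0, 0, -0.6, 0, 0], [0, 0, -0.6, 0, 0]]

```text
time_s: 12.93
ee_pos: [556.8, -199.2, 200.2]
ee_rot: [180.0, -0.1, 91.0]
force: [0.5, -0.1, -2.4]
gripper_width: 61.2
gripper_force: 25.0
```

Emit:
send_rows:
  steps:
    - [[0, 0, -0.8, 0, 0], [0, 0, -0.8, 0, 0], [0, 0, -0.5, 0, 0], [0, 0, 0, 0, 0], [0, 0, 0, 0, 0]]

```text
time_s: 13.35
ee_pos: [557.1, -199.5, 284.3]
ee_rot: [179.9, 0.0, 91.0]
force: [-0.4, -0.2, -3.4]
gripper_width: 61.4
gripper_force: 25.0
```

```bash
python3 - <<'E'
from h import *
f=grab('side');s=env.state();print(s['ee_pos'],s['gripper_width'])
P,H,S=load(('side',))
z=s['ee_pos'][2]+19
m=(H[:,1]>70)&(H[:,1]<170)&(H[:,0]<25)&(abs(P[:,0]-557)<45)&(abs(P[:,1]+199)<75)&(abs(P[:,2]-z)<45)
r=fitbox(P[m],[556,-199,z,0,-30]);print(m.sum(),np.round(r.x,1),np.sqrt(np.mean(r.fun**2)).round(2))
cv2.imwrite('pics/lift.png',cv2.resize(np.array(f['pixels'])[40:240,190:390,::-1],None,fx=3,fy=3))
E
```

```text
[ 556.24050967 -199.19690772  282.59961361] 61.60486310822765
1238 [ 559.6 -198.7  302.9    0.9  -29.8] 4.34
```

View pics/lift.png

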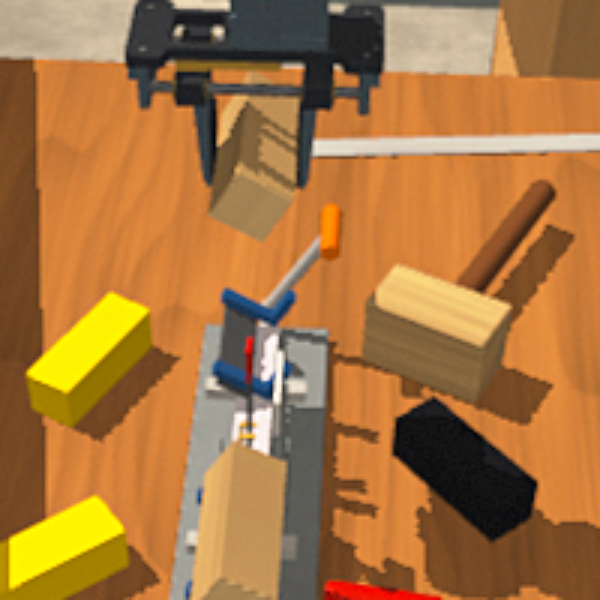

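```bash
python3 - <<'E'
from h import *
f=grab('top');P,H,S=load()
q0=(P[:,1]>220)&(P[:,1]<400)&(P[:,0]>420)&(P[:,0]<590)&(P[:,2]>40)&(H[:,1]>150)&((H[:,0]<6)|(H[:,0]>174))
pl=(P[:,1]>220)&(P[:,1]<400)&(P[:,0]>420)&(P[:,0]<590)&(P[:,2]>12)&(P[:,2]<20)
for s in(0,1):
  r=cv2.minAreaRect(P[pl&(S==s)][:,:2].astype(np.float32));print(r)
  q=P[q0&(S==s)]; L=(q-[502.3,316.5,95])@Ro.from_euler('ZY',[7.1,-30],degrees=True).as_matrix()
  print(s,len(L),'y',np.percentile(L[:,1],[1,99]).round(1))
  fl=(L[:,0]>-10)&(L[:,0]<20);print('floor z',np.percentile(L[fl,2],[10,30,50,70,90]).round(1),'x end',np.percentile(L[:,0],[1,99]).round(1))
  wl=(L[:,2]>-12)&(L[:,0]<-5);print('wall x',np.percentile(L[wl,0],[5,30,50,70,95]).round(1),'ztop',np.percentile(L[wl,2],[95,99]).round(1))
  w=(L[:,0]>-10)&(L[:,2]<-15);k=L[w,1];print('y bands',np.percentile(k[k<0],[3,97]).round(1),np.percentile(k[k>0],[3,97]).round(1))
E
```

```text
((502.0984802246094, 316.94805908203125), (130.02731323242188, 150.8610076904297), 7.16208553314209)
0 506 y [-51.   51.2]
floor z [-26.7 -23.8 -22.9 -22.3 -21.1] x end [-31.8  23.1]
wall x [-31.  -27.3 -25.2 -24.2 -22.8] ztop [6.4 7.5]
y bands [-50.9 -38.7] [37.1 51.2]
((501.248779296875, 313.63702392578125), (130.09078979492188, 150.44493103027344), 7.323827266693115)
1 173 y [-52.3  47.4]
floor z [-28.5 -24.4 -22.7 -21.2 -19.1] x end [-31.5  18.4]
wall x [-31.5 -28.3 -26.8 -25.2 -23. ] ztop [7.  9.1]
y bands [-52.1 -38.8] [36.5 47.2]
```

```bash
python3 - <<'E'
from plan import show
show([556.8,-199.3,282.6,91],([537,-15,282,93.2],5,0),([518,165,282,95.2],5,0),([502.8,316,275,97.2],5,0))
from h import *
P,H,S=load()
L=(P-[502.3,316.5,95])@Ro.from_euler('ZY',[7.1,-30],degrees=True).as_matrix()
m=(H[:,2]<90)&(abs(L[:,0])<50)&(abs(L[:,1])<36)&(P[:,2]>30)
w=(P-[502.3,316.5,0])@Ro.from_euler('Z',7.1,degrees=True).as_matrix()
print(m.sum(),np.percentile(w[m],[3,50,97],axis=0).round(0))
E
```

```text
[[0.92, -0.08, 0.0, -0.06, 0], [0.93, -0.08, 0.01, -0.07, 0], [0.92, -0.07, -0.0, -0.06, 0], [0.93, -0.06, 0.0, -0.07, 0], [0.92, -0.05, 0.01, -0.06, 0]] [537.1 -15.  281.8  93.2]
[[0.9, -0.05, -0.0, -0.06, 0], [0.91, -0.03, -0.0, -0.06, 0], [0.9, -0.04, -0.0, -0.05, 0], [0.91, -0.02, -0.0, -0.06, 0], [0.9, -0.02, -0.0, -0.06, 0]] [518.2 164.9 281.8  95.2]
[[0.76, -0.01, 0.03, -0.06, 0], [0.76, -0.0, 0.04, -0.06, 0], [0.76, 0.0, 0.03, -0.06, 0], [0.76, 0.01, 0.04, -0.05, 0], [0.76, 0.01, 0.03, -0.06, 0]] [502.7 316.1 275.   97.2]
657 [[  4. -33.  60.]
 [ 16.  -0.  69.]
 [ 29.  31.  76.]]
```

Emit:
send_rows:
  steps:
    - [[0.92, -0.08, 0, -0.06, 0], [0.93, -0.08, 0.01, -0.07, 0], [0.92, -0.07, 0, -0.06, 0], [0.93, -0.06, 0, -0.07, 0], [0.92, -0.05, 0.01, -0.06, 0]]

```text
time_s: 13.87
ee_pos: [535.6, -13.6, 280.8]
ee_rot: [-179.8, -0.0, 93.2]
force: [0.8, -0.7, -2.5]
gripper_width: 61.1
gripper_force: 25.0
```

Emit:
send_rows:
  steps:
    - [[0.9, -0.05, 0, -0.06, 0], [0.91, -0.03, 0, -0.06, 0], [0.9, -0.04, 0, -0.05, 0], [0.91, -0.02, 0, -0.06, 0], [0.9, -0.02, 0, -0.06, 0]]

```text
time_s: 14.28
ee_pos: [516.6, 166.3, 280.8]
ee_rot: [-179.8, 0.0, 95.2]
force: [1.2, -0.2, -2.1]
gripper_width: 61.2
gripper_force: 25.0
```

Emit:
send_rows:
  steps:
    - [[0.76, -0.01, 0.03, -0.06, 0], [0.76, 0, 0.04, -0.06, 0], [0.76, 0, 0.03, -0.06, 0], [0.76, 0.01, 0.04, -0.05, 0], [0.76, 0.01, 0.03, -0.06, 0]]

```text
time_s: 14.7
ee_pos: [501.2, 317.1, 273.6]
ee_rot: [-179.8, 0.1, 97.2]
force: [0.4, -0.7, -2.7]
gripper_width: 61.2
gripper_force: 25.0
```

Emit:
send_rows:
  steps:
    - [[0, 0, 0, 0, 0], [0, 0, 0, 0, 0], [0, 0, 0.5, 0, 0], [0, 0, 0.8, 0, 0], [0, 0, 0.7, 0, 0]]

```text
time_s: 15.12
ee_pos: [502.2, 314.5, 194.5]
ee_rot: [-180.0, 0.0, 97.1]
force: [-0.2, 1.0, -3.5]
gripper_width: 61.1
gripper_force: 25.0
```

Emit:
send_rows:
  steps:
    - [[0, 0, 0.7, 0, 0], [0, 0, 0.7, 0, 0], [0, 0, 0.4, 0, 0], [0, 0, 0, 0, 0], [0, 0, 0, 0, 0]]

```text
time_s: 15.53
ee_pos: [501.9, 314.5, 123.2]
ee_rot: [-179.8, 0.1, 97.1]
force: [1.0, -0.1, -1.5]
gripper_width: 61.0
gripper_force: 25.0
```

```bash
python3 - <<'E'
from h import *
f=grab('side');s=env.state();print(s['ee_pos'],s['ee_rot'],s['gripper_width'],s['force'])
P,H,S=load(('side',))
e=s['ee_pos'];z=e[2]+19
m=(H[:,1]>70)&(H[:,1]<170)&(H[:,0]<25)&(np.abs(P-[e[0],e[1],z])<[50,80,45]).all(1)
r=fitbox(P[m],[e[0],e[1],z,7,-30]);print(m.sum(),np.round(r.x,1),np.sqrt(np.mean(r.fun**2)).round(2))
cv2.imwrite('pics/pre.png',cv2.resize(np.array(f['pixels'])[220:420,190:390,::-1],None,fx=3,fy=3))
E
```

```text
[502.89699549 315.32795249 124.67460221] [1.79983438e+02 4.91955242e-04 9.71209829e+01] 60.87273581185484 [-0.29655119  1.01020148 -2.38635488]
1681 [503.9 314.9 141.4   6.9 -29.7] 2.65
```

View pics/pre.png

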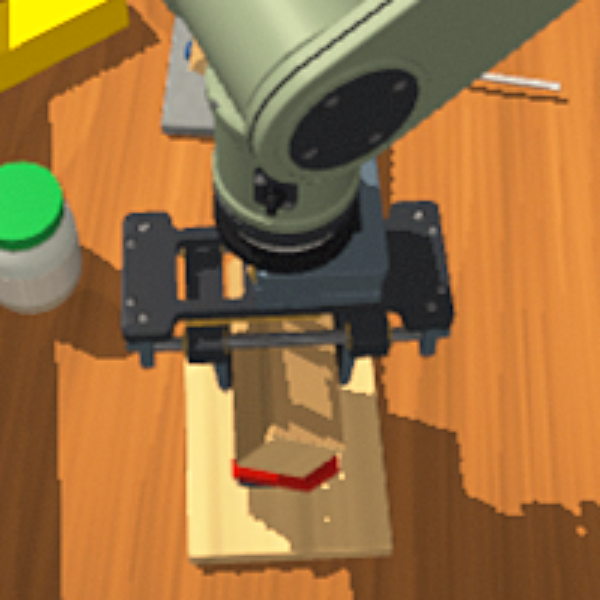

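The blank (crop (285,400)) hangs leaning parallel to the red seat at (285,470), about 47 mm above it. Lowering it now.

Emit:
send_rows:
  steps:
    - [[0.02, 0, 0.4, 0, 0], [0, 0, 0.4, 0, 0], [0, 0, 0.2, 0, 0], [0, 0, 0, 0, 0], [0, 0, 0, 0, 0]]

```text
time_s: 16.0
ee_pos: [502.9, 316.9, 85.3]
ee_rot: [179.9, -0.0, 97.2]
force: [0.9, -0.5, -1.5]
gripper_width: 61.1
gripper_force: 25.0
```

Emit:
send_rows:
  steps:
    - [[0, 0, 0.05, 0, 0], [0, 0, 0.05, 0, 0], [0, 0, 0, 0, 0], [0, 0, 0, 0, 0]]

```text
time_s: 16.33
ee_pos: [502.5, 316.8, 80.7]
ee_rot: [180.0, -0.0, 97.2]
force: [-0.2, -0.8, -1.7]
gripper_width: 61.1
gripper_force: 25.0
```

Emit:
send_rows:
  steps:
    - [[0, 0, 0.05, 0, 0], [0, 0, 0, 0, 0], [0, 0, 0, 0, 0]]

```text
time_s: 16.58
ee_pos: [502.7, 317.0, 78.9]
ee_rot: [179.9, -0.0, 97.2]
force: [-0.5, 0.4, 2.2]
gripper_width: 61.2
gripper_force: 25.0
```

Emit:
send_rows:
  steps:
    - [[0, 0, 0.04, 0, 0], [0, 0, 0, 0, 0], [0, 0, 0, 0, 0]]

```text
time_s: 16.83
ee_pos: [502.7, 317.0, 78.8]
ee_rot: [179.9, -0.1, 97.2]
force: [-2.7, -1.7, 10.5]
gripper_width: 60.8
gripper_force: 25.0
```

Emit:
send_rows:
  steps:
    - [[0, 0, 0, 0, 0.75], [0, 0, 0, 0, 0.8], [0, 0, 0, 0, 0.9], [0, 0, 0, 0, 1], [0, 0, 0, 0, 1]]

```text
time_s: 17.25
ee_pos: [502.3, 316.7, 76.4]
ee_rot: [-180.0, 0.0, 97.2]
force: [-0.3, 0.6, 0.5]
gripper_width: 89.8
gripper_force: 0.0
```

Emit:
send_rows:
  steps:
    - [[0, 0, 0, 0, 1], [0, 0, -0.3, 0, 1], [0, 0, -0.6, 0, 1], [0, 0, -1, 0, 1], [0, 0, -1, 0, 1]]

```text
time_s: 17.67
ee_pos: [501.5, 316.2, 192.7]
ee_rot: [-179.8, 0.1, 97.2]
force: [0.9, 0.1, 0.1]
gripper_width: 91.4
gripper_force: 0.0
```

Emit:
send_rows:
  steps:
    - [[0, 0, -1, 0, 1], [0, 0, -1, 0, 1], [0, -1, 0, 0, 1], [0, -1, 0, 0, 1], [0, -1, 0, 0, 1]]

```text
time_s: 18.08
ee_pos: [382.4, 301.6, 273.2]
ee_rot: [179.9, -0.1, 97.1]
force: [-1.5, 0.7, 0.6]
gripper_width: 91.1
gripper_force: 0.0
```

Emit:
send_rows:
  steps:
    - [[0, -1, 0, 0, 1], [0, -1, 0, 0, 1], [0, 0, 0, 0, 1], [0, 0, 0, 0, 1]]

```text
time_s: 18.42
ee_pos: [302.6, 291.5, 273.3]
ee_rot: [179.9, -0.0, 97.3]
force: [-0.0, 0.3, -0.6]
gripper_width: 91.2
gripper_force: 0.0
```

```bash
python3 - <<'E'
from h import *
f=grab('side');g=grab('top');s=env.state();print(s['time_s'],s['ee_pos'],s['gripper_width'])
P,H,S=load()
for n,c in(('rest',[502,316,95]),('L',[554,32,135])):
  m=(S==0)&(H[:,1]>70)&(H[:,1]<170)&(H[:,0]<25)&(np.abs(P-c)<[50,85,42]).all(1)
  r=fitbox(P[m],c+[3,-30]);print(n,m.sum(),np.round(r.x,1),np.sqrt(np.mean(r.fun**2)).round(2))
m=(P[:,1]<-270)&(P[:,1]>-380)&(P[:,0]<640)&(P[:,0]>470)&(P[:,2]>100)&(P[:,2]<160)&(H[:,1]>200)&(S==0)
print('lever',m.sum(),P[m].mean(0))
save(f,'end.png')
E
```

```text
18.5167 [304.64394959 292.13750737 273.07069114] 91.18429169894313
rest 2530 [501.1 316.9  94.8   7.2 -29.6] 2.01
L 1528 [554.7  33.  134.3   0.6 -30.3] 1.11
lever 105 [ 502.4871352  -321.93231343  135.31184572]
```

View pics/end.png

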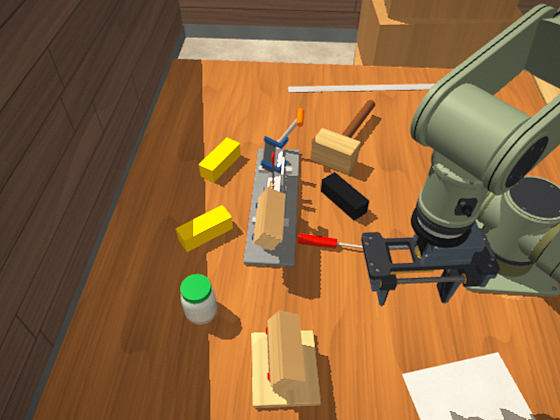

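The blank is seated in the red rest at (285,350), leaning 30°. The left blank is in its pan at (268,218), the lever at (299,117) is back over, and the other objects are where they were.

```bash
python3 -c "
from h import *
print(env.job_done())"
```

```text
the job is handed in; nothing more can be done
None
```

The right-hand blank was the heavier one; it now lies seated and released in the red rest, with the lighter blank in its pan and the beam arrested, and the job was handed in at about 18.5 s.

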